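# Click the pepper grinder's grind wheel round to its index

### The job

Set the pepper grinder's grind: with a fingertip, gently flick the lobes of the star wheel on its top anticlockwise (seen from above), one click at a time, letting the wheel come to rest in each click, until the lobe with the round steel stud clicks in over the steel beak on the grinder's side. Do not go past it. The grinder stays standing on its spot, never lifted, tipped or pushed away, and the salt shaker, the cruet and the tumbler are left undisturbed; finish clear of everything.

Things in the scene. Friction and masses are not known exactly. Their poses are not given: they have to be found in the camera images.
- grinder: Stout white ceramic pepper grinder, loose on the table, 0.9 kg, non-slip foot 92 mm across; 82 mm across at height 50 mm, neck 64 mm across from 66 to 80 mm. Origin: centre of its underside; z up along the wheel's axis. A steel beak sticks out along its own -x. On top sits a dark wooden star wheel (see wheel_top); nothing of the body is higher than 80 mm.
- wheel_top (a point): On the wheel's axis, at its hub's top, 109 mm above the grinder's underside. Hub 44 mm across, from 81 mm up. Six equal lobes, 60 degrees apart, 8 mm wide, reach out to 42 mm from the axis, heights 88 to 106 mm. The gaps between lobes are open from above and outside: a finger 40 mm from the axis, its tip at height 92 to 98 mm, clears the body below.
- wheel (a joint): Turn of the wheel on the body (rad), growing anticlockwise seen from above. 0: stud lobe over the beak. At v the lobes point to pi + v + k pi/3 in the body's frame. A spring click every pi/3 (0, -1.047, -2.094 ..) draws it in; about 1 N at a lobe's end turns it over. Starts 2, 3 or 4 clicks below 0; stops at -4.6 and 2.3. A finger carried from one gap's middle to the next moves it one click.
- stud (a point): Centre of the 12 mm steel ball standing on one lobe of the wheel, 35 mm from the wheel's axis, 113 mm above the grinder's underside (ball top at 119 mm); turns with the wheel.
- beak_tip (a point): Top of the outer end of the steel beak (7 mm wide, heights 69 to 80 mm above the underside), 63.5 mm from the wheel's axis; fixed to the grinder's body, lower than the lobes.
- shaker: Stainless salt shaker, loose bystander, 43 mm across, 86 mm tall. Origin: centre of its underside.
- cruet: Empty glass cruet with cork, loose bystander, 72 mm across, 146 mm tall, a handle on its own +y side out to 55 mm. Origin: centre of its underside.
- tumbler: Red plastic tumbler, upright, empty, loose bystander, 74 mm across the rim, 105 mm tall. Origin: centre of its underside.
- trivet: Slatted bamboo trivet lying on the table, fixed, 150 by 150 mm, 18 mm high. Origin: centre of its underside.
There are look-alikes about, which are no part of the job. What is shaped like the grinder but blue or purple is not meant.

How it is judged:
By the outcome, as a careful person would: the job done as asked, in the order asked, and still so for the second after the job is handed in, with the robot touching nothing.
It also fails if it takes over 64 s, if anything falls off the work surface, if the arm or the gripper's body presses on something with over 40 N, if the wrist force passes 120 N, or if a joint passes its speed limit or range.

### The arm

A 7-joint arm with a two-finger parallel gripper is mounted at the origin on the work surface. World frame = base frame: x ahead of the robot, y to its left, z up, the work surface at z = 0. Lengths are in m, angles in rad, forces in N, time in s.
With the tool pointing down it reaches from about 0.425 to 0.875 m from the base axis. Payload 4.7 kg.
Tool frame: the origin (TCP) lies midway between the tips of the shut fingers; the grasp point (between the pads) lies 19 mm behind it; z points along the fingers, y is the line along which they close (so a half turn about z gives the same grasp; the last joint's range is limited). The gripper opens to 87 mm and grips with 3 to 60 N. Pads are 19 mm wide; open, the fingers measure 117 mm over their backs; the gripper's body (75 mm by 190 mm) begins 51 mm behind the grasp point.
Start: joints at [-1.191, 0.321, -0.07, 1.45, 0.023, 1.371, -0.057], TCP at [0.233, 0.607, 0.223] pointing down, gripper open.
Joint ranges: [-2.86, 2.86], [-0.3, 2.09], [-1.38, 1.24], [0.06, 2.45], [-1.56, 4.7], [0.09, 2.05], [-2.69, 2.69]. Speed limits (rad/s): [2.57, 2.57, 3.14, 3.14, 3.14, 3.14, 3.14].

### API

Orientations are given as a rotation vector (axis times angle).
In Python, from bench import ctrl gives the robot as it stands. The module is installed in compiled form; this text tells all that it offers.
- The arm moves only by the shell command python3 -m handwheel 'ROWS' [FORCE]. ROWS is JSON, a list of rows, each a list of 7 numbers: the finger opening in m, from 0 to 0.087, then the shift along the tool's x, y, z in m, then the turn, a rotation vector about the tool's x, y, z in degrees. A call has 1 to 12 rows; each row shifts and turns the commanded pose from where the row before left it, along the tool's axes as they then stand; what a row does not reach is not made up. A row lasts 1/8 s, in which the tool goes at most 62.5 mm and 10.7 degrees, less where a joint would pass 70% of its speed; a pose out of reach is approached as far as the arm can. A call is refused whole if a number of a shift passes 0.0625 or a number of a turn 10.7, either way. A call with a gripper value outside its range is refused whole. The fingers move at their own pace and stop on an object; FORCE is the grip in N (left out, the last holds). Time passes only in rows, so rows that do not move let the fingers close. It gives the time, the measured TCP pose, the force, the opening and the grip force at its end, in the units of the state.
- ctrl.get_state(): the state, without advancing time (a new reading comes with each control period).
- ctrl.get_image(name): name is "side" or "top"; returns (picture, depth): 480x640x3 uint8, blue, green, red; 480x640 float32, m along the optical axis (not along the pixel's ray), 0 where there is no reading.
- ctrl.camera_info(name): a dict with "intrinsics" (3x3 intrinsics, pixels), "R" (3x3) and "t" (3): a world point X has camera coordinates R X + t. Camera axes: x right, y down, z forward; pixel columns grow to the right and rows downward; lengths in m; the calibration is good to about 2 mm. A picture is of the moment at which its call begins. camera_info takes no time and is no camera call.
- ctrl.close_job(): hands the job in; it is judged then, once.
The state is a dict: "time": time; "joint_positions": joint angles; "qd": joint speeds; "joint_torque": joint torques, N m; "position": TCP position; "tool_rot": TCP orientation; "ft_force": force on the tool from outside, world axes, zero at the start; "torque": the same for the moment, N m; "grip_width": opening from 0.0 (shut) to 1.0 (fully open); "grip_force": force on a finger pad.
Only numpy, scipy, OpenCV 4.12 (cv2) and the standard library are available. Lean on these libraries where they do the work, as an engineer would, in place of code of your own. Each camera call takes 0.05 s, during which the arm holds its last target. There are 200 camera calls.

## Working session

There is one attempt and no reset: what is moved stays moved. The work goes in short steps, Python scripts to look and compute and a shell command to move; the robot and the scene stay as the last step left them, time stands still between calls to the robot, and variables do not carry over. Pictures are saved under pics/ and viewed, at most 10 in all, crops included, and the job is handed in when it is done.

```bash
mkdir -p pics
cat > h.py <<'E'
import numpy as np,cv2
from bench import ctrl
def shot(n,f):
    im,d=ctrl.get_image(n); cv2.imwrite(f'pics/{f}.png',im); np.save(f'pics/{f}.npy',d); return im,d
def world(n,d):
    c=ctrl.camera_info(n);K=np.array(c['intrinsics']);R=np.array(c['R']);t=np.array(c['t'])
    v,u=np.mgrid[:480,:640]; p=np.stack([(u-K[0,2])/K[0,0]*d,(v-K[1,2])/K[1,1]*d,d],-1)
    return (p-t)@R
E
python3 - <<'E'
from h import *
a,_=shot('top','t1');b,_=shot('side','s1')
s=ctrl.get_state();print(s)
for n in('top','side'):
    c=ctrl.camera_info(n);print(np.round(c['intrinsics'],1).tolist(),np.round(c['R'],3).tolist(),c['t'])
E
```

```text
{'time': 0.1, 'joint_positions': array([-1.19089229,  0.32176   , -0.07009088,  1.45156118,  0.02260906,
        1.37081884, -0.05688332]), 'qd': array([ 6.03470630e-04, -1.86144120e-03, -7.01997580e-04, -2.94359134e-03,
       -5.98547100e-04, -7.40133187e-05,  5.87745824e-04]), 'joint_torque': array([-1.01654445e-03, -4.92573524e+01, -4.06236621e-01, -3.13400531e+01,
       -6.40669232e-02,  3.94377764e-02,  6.64646245e-05]), 'position': array([0.23236897, 0.60650253, 0.22155962]), 'tool_rot': array([-5.71284209e-01, -3.08898862e+00,  2.74338886e-03]), 'ft_force': array([ 0.32086342,  0.83066727, -0.05609772]), 'torque': array([-0.06598359,  0.03991653,  0.00913879]), 'grip_force': 0.0, 'grip_width': 1.005446712962403}
[[523.7, 0.0, 315.4], [0.0, 523.7, 249.4], [0.0, 0.0, 1.0]] [[0.002, -1.0, 0.025], [-0.983, -0.007, -0.185], [0.186, -0.024, -0.982]] [0.03946842 0.56168239 1.01947673]
[[588.0, 0.0, 309.5], [0.0, 588.0, 238.9], [0.0, 0.0, 1.0]] [[0.997, -0.08, -0.017], [-0.055, -0.494, -0.868], [0.061, 0.866, -0.497]] [-0.57264166  0.14056802  1.19594626]
```

View pics/t1.png

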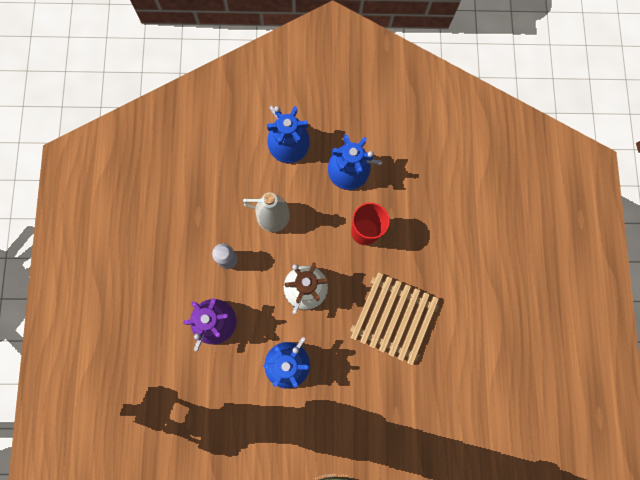

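View pics/s1.png

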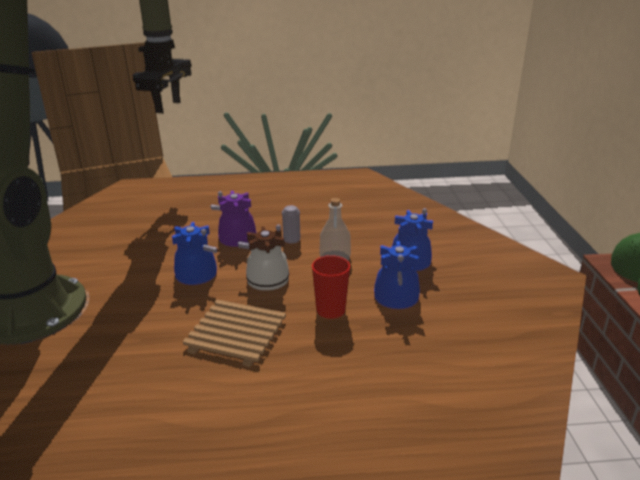

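The top view shows five star-wheel bodies: white with a brown wheel (306,285), blue (287,130), (350,160) and (287,365), and purple (212,320). Only the white one fits the description. I'll confirm it in an enlarged crop.

Run:
```python
from h import *
im=cv2.imread('pics/t1.png');d=np.load('pics/t1.npy')
c=im[245:325,265:350];cv2.imwrite('pics/t1c.png',cv2.resize(c,None,fx=7,fy=7,interpolation=cv2.INTER_CUBIC))
W=world('top',d)
for u,v in[(306,282),(295,309),(224,250),(270,198),(370,207),(287,366),(205,319)]:
    print(u,v,np.round(W[v,u],4))
hsv=cv2.cvtColor(im,cv2.COLOR_BGR2HSV)
# hub top points, wheel slab
R=W[245:325,265:350].reshape(-1,3)
for lo,hi in((.107,.111),(.1,.108),(.111,.125),(.06,.085)):
    m=(R[:,2]>lo)&(R[:,2]<hi);q=R[m];print(lo,len(q),q.mean(0),q.min(0),q.max(0))
```

```text
306 282 [0.487  0.0613 0.1106]
295 309 [0.4378 0.0822 0.0809]
224 250 [0.5533 0.2235 0.0829]
270 198 [0.6427 0.1306 0.1448]
370 207 [ 0.6446 -0.0679  0.0799]
287 366 [0.3304 0.0955 0.1123]
205 319 [0.4162 0.2499 0.1125]
0.107 287 [0.48715259 0.06202315 0.10862332] [0.45288208 0.02291142 0.10700148] [0.52034312 0.09939789 0.11094805]
0.1 396 [0.48503525 0.06037933 0.10559417] [0.4492659  0.02080057 0.10075091] [0.52546477 0.10333277 0.10799003]
0.111 94 [0.49507688 0.06791218 0.11372941] [0.46958136 0.02116191 0.11103877] [0.52116048 0.08815645 0.12085175]
0.06 396 [0.47691523 0.06437196 0.07526182] [0.43011869 0.02686699 0.06010503] [0.52354741 0.09497602 0.08443073]
```

View pics/t1c.png

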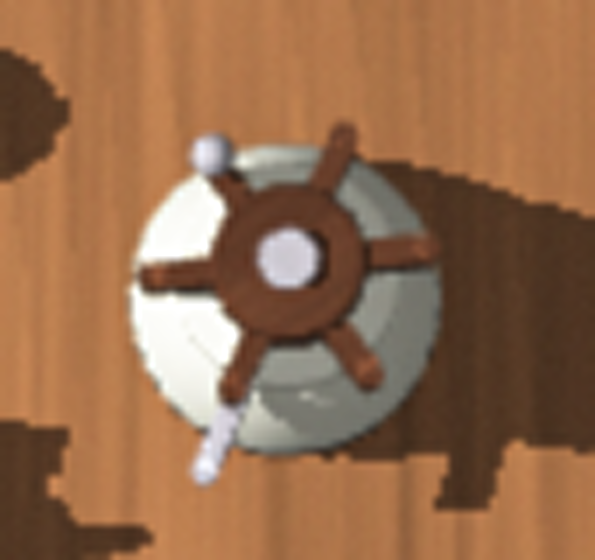

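The crop shows the white grinder: stud at crop (212,155), beak tip (204,470), hub (288,260). The stud is two lobes clockwise of the beak, so two clicks are needed.

```bash
cat >> h.py <<'E'
from scipy.spatial.transform import Rotation as Ro
def ray(n,u,v,z):
    c=ctrl.camera_info(n);K=np.array(c['intrinsics']);R=np.array(c['R']);t=np.array(c['t'])
    o=-R.T@t;r=R.T@np.linalg.inv(K)@[u,v,1];return o+r*(z-o[2])/r[2]
def togo(p):
    s=ctrl.get_state();R=Ro.from_rotvec(s['tool_rot']);return R.inv().apply(np.array(p)-s['position'])
E
python3 - <<'E'
from h import *
f=lambda a,b:(265+(a+.5)/7-.5,245+(b+.5)/7-.5)
pts={'hub':(288,259,.112),'stud':(212,154,.113),'beak':(204,470,.080),'A':(343,128,.106),'B':(432,248,.106),'C':(372,382,.106),'D':(231,392,.106),'E':(146,277,.106)}
P={k:ray('top',*f(a,b),z) for k,(a,b,z) in pts.items()}
c=(P['A']+P['D'])/2;c=(c+(P['B']+P['E'])/2)/2;print('c',c)
for k,p in P.items():
    e=(p-c)[:2];print(k,np.round(p,4),np.hypot(*e).round(4),np.degrees(np.arctan2(e[1],e[0])).round(1))
s=ctrl.get_state();R=Ro.from_rotvec(s['tool_rot']).as_matrix();print(R.round(3))
E
```

```text
c [0.4879598  0.06168404 0.106     ]
hub [0.4877 0.0618 0.112 ] 0.0003 154.4
stud [0.5163 0.0828 0.113 ] 0.0353 36.6
beak [0.4326 0.0846 0.08  ] 0.0599 157.5
A [0.5249 0.0468 0.106 ] 0.0398 -21.9
B [0.4917 0.0223 0.106 ] 0.0396 -84.6
C [0.4549 0.0387 0.106 ] 0.0403 -145.2
D [0.452  0.0771 0.106 ] 0.0392 156.8
E [0.4833 0.1006 0.106 ] 0.0392 96.8
[[-0.934  0.358 -0.001]
 [ 0.358  0.934 -0.002]
 [-0.    -0.002 -1.   ]]
```

```bash
python3 -m handwheel '[[0,-0.04,-0.034,0,0,0,2.4],[0,-0.04,-0.034,0,0,0,0],[0,-0.04,-0.034,0,0,0,0],[0,-0.04,-0.034,0,0,0,0],[0,-0.04,-0.034,0,0,0,0],[0,-0.04,-0.034,0,0,0,0],[0,-0.04,-0.034,0,0,0,0],[0,-0.04,-0.034,0,0,0,0],[0,-0.04,-0.034,0,0,0,0],[0,-0.04,-0.034,0,0,0,0],[0,0,0,0,0,0,0],[0,0,0,0,0,0,0]]' 10
python3 - <<'E'
from h import *
print(togo([.5059,.1030,.22]));print(Ro.from_rotvec(ctrl.get_state()['tool_rot']).as_matrix().round(3))
E
```

```text
time: 1.6
position: [0.4664, 0.1379, 0.2223]
tool_rot: [-0.635, -3.076, -0.0]
ft_force: [0.1, -0.3, -0.3]
grip_width: 0.005
grip_force: 0.0
[-0.05011128 -0.01640646  0.00220716]
[[-0.918  0.396 -0.001]
 [ 0.396  0.918  0.   ]
 [ 0.001  0.    -1.   ]]
```

```bash
python3 -m handwheel '[[0,-0.025,-0.008,0.02,0,0,0],[0,-0.025,-0.008,0.02,0,0,0],[0,0,0,0.03,0,0,0],[0,0,0,0,0,0,0],[0,0,0,0,0,0,0]]'
python3 - <<'E'
from h import *
print(togo([.5059,.1030,.095]))
im,d=shot('top','t2');s,_=shot('side','s2')
cv2.imwrite('pics/s2c.png',cv2.resize(s[130:310,190:390],None,fx=3,fy=3))
E
```

```text
time: 2.22
position: [0.5065, 0.1043, 0.1534]
tool_rot: [0.632, 3.077, 0.001]
ft_force: [-1.1, 0.4, -0.1]
grip_width: 0.006
grip_force: 0.0
[ 5.23401126e-05 -1.46092035e-03  5.83758354e-02]
```

View pics/s2c.png

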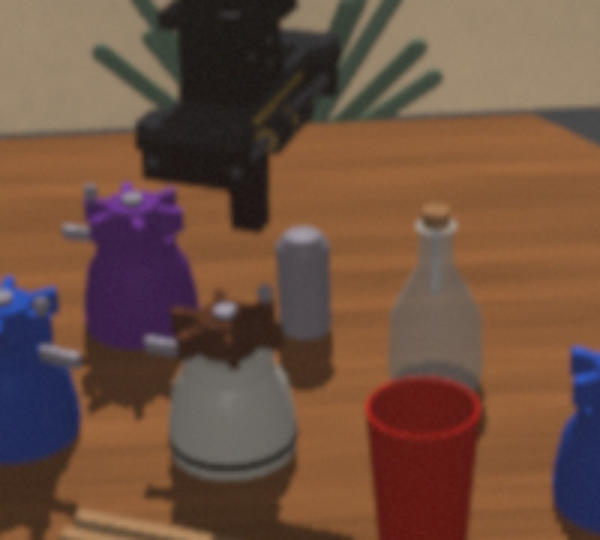

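The side view shows the shut fingers at crop (250,200), above the far side of the white grinder's wheel (225,325). The other objects stand clear, so I'll descend into the gap.

```bash
python3 -m handwheel '[[0,0,-0.001,0.02,0,0,0],[0,0,0,0.02,0,0,0],[0,0,0,0.018,0,0,0],[0,0,0,0,0,0,0],[0,0,0,0,0,0,0]]'
python3 - <<'E'
from h import *
print(togo([.5059,.1030,.095]))
im,d=shot('top','t3');s,_=shot('side','s3')
cv2.imwrite('pics/t3c.png',cv2.resize(np.hstack([im[235:325,255:350],s[180:270,220:315]]),None,fx=4,fy=4,interpolation=cv2.INTER_CUBIC))
E
```

```text
time: 2.95
position: [0.5067, 0.1021, 0.0953]
tool_rot: [0.636, 3.076, 0.001]
ft_force: [-0.0, 0.3, -0.7]
grip_width: 0.007
grip_force: 0.0
[0.00106891 0.00056314 0.00033765]
```

View pics/t3c.png

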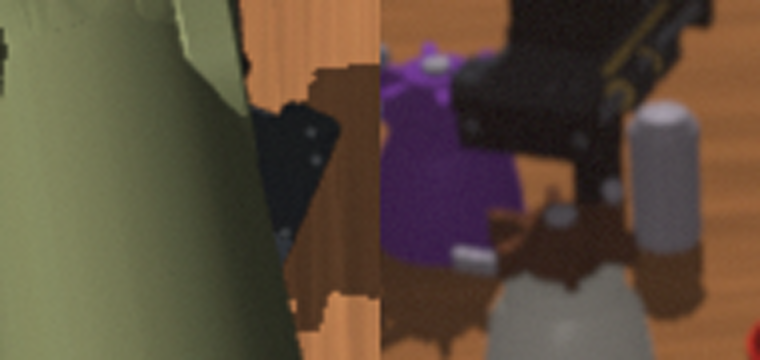

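```bash
python3 -m handwheel '[[0,0.0039,-0.0002,0,0,0,-5],[0,0.0039,-0.0002,0,0,0,-5],[0,0.0039,-0.0002,0,0,0,-5],[0,0.0039,-0.0002,0,0,0,-5],[0,0.0039,-0.0002,0,0,0,-5],[0,0.0039,-0.0002,0,0,0,-5],[0,0.0039,-0.0002,0,0,0,-5],[0,0.0039,-0.0002,0,0,0,-5],[0,0.0039,-0.0002,0,0,0,-5],[0,0.0039,-0.0002,0,0,0,-5],[0,0.0039,-0.0002,0,0,0,-5],[0,0.0039,-0.0002,0,0,0,-5]]'; python3 -m handwheel '[[0,0,0,0,0,0,0],[0,0,0,0,0,0,0],[0,0,0,0,0,0,0],[0,0,0,0,0,0,0],[0,0,0,0,0,0,0],[0,0,0,0,0,0,0],[0,0,0,0,0,0,0],[0,0,0,0,0,0,0]]';python3 - <<'E'
from h import *
a=np.radians(126.6);print(togo([.488+.045*np.cos(a),.0617+.045*np.sin(a),.095]),Ro.from_rotvec(ctrl.get_state()['tool_rot']).as_matrix().round(3)[:2,1])
im,d=shot('top','t4');s,_=shot('side','s4')
cv2.imwrite('pics/t4c.png',cv2.resize(np.hstack([im[235:325,255:350],s[180:300,200:320][15:105]]),None,fx=3.7,fy=3.7,interpolation=cv2.INTER_CUBIC))
E
```

```text
time: 4.55
position: [0.462, 0.0965, 0.0953]
tool_rot: [-0.991, 2.98, 0.0]
ft_force: [-0.2, 0.2, -0.7]
grip_width: 0.005
grip_force: 0.0
time: 5.55
position: [0.4617, 0.0964, 0.0946]
tool_rot: [-0.987, 2.982, 0.0]
ft_force: [-0.4, -0.4, 0.3]
grip_width: 0.005
grip_force: 0.0
[-0.00046907  0.00144352 -0.00043154] [-0.597  0.802]
```

View pics/t4c.png

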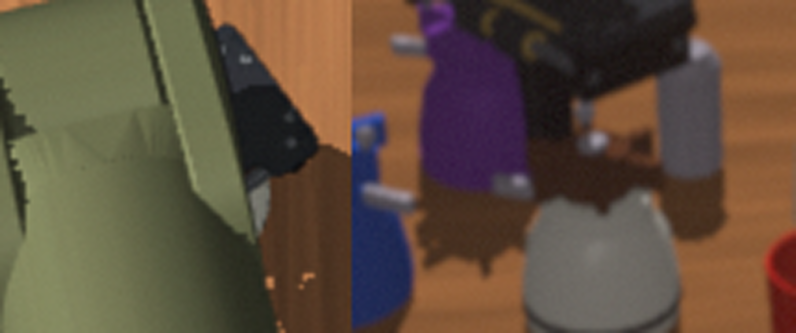

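The side crop shows the stud (585,112) directly behind the hub (592,140), so one click is done and the grinder hasn't moved. I'll check joint margins before the second click.

```bash
python3 -c "
from h import *
print(ctrl.get_state()['joint_positions'].round(3))"
```

```text
[-0.586  0.045  0.333  2.045 -0.017  1.053  1.965]
```

j7 has only about 0.7 rad left, so I can't simply continue. I'll lift, go back clockwise 120° to the gap at 6.6°, which pushes the plain lobe behind the stud, and flick again from there.

```bash
python3 -m handwheel '[[0,0,0,-0.02,0,0,0],[0,0,0,-0.02,0,0,0],[0,0,0.0014,-0.02,0,0,0],[0,0,0,0,0,0,0]]'; python3 -m handwheel '[[0,-0.0078,-0.0007,0,0,0,10],[0,-0.0078,-0.0007,0,0,0,10],[0,-0.0078,-0.0007,0,0,0,10],[0,-0.0078,-0.0007,0,0,0,10],[0,-0.0078,-0.0007,0,0,0,10],[0,-0.0078,-0.0007,0,0,0,10],[0,-0.0078,-0.0007,0,0,0,10],[0,-0.0078,-0.0007,0,0,0,10],[0,-0.0078,-0.0007,0,0,0,10],[0,-0.0078,-0.0007,0,0,0,10],[0,-0.0078,-0.0007,0,0,0,10],[0,-0.0078,-0.0007,0,0,0,10]]'; python3 -m handwheel '[[0,0,0,0,0,0,0],[0,0,0,0,0,0,0],[0,0,0,0,0,0,0]]';python3 - <<'E'
from h import *
a=np.radians(6.6);s=ctrl.get_state();print(togo([.488+.045*np.cos(a),.0617+.045*np.sin(a),.095]),Ro.from_rotvec(s['tool_rot']).as_matrix().round(3)[:2,1],s['joint_positions'].round(2))
s,_=shot('side','s5')
cv2.imwrite('pics/s5c.png',cv2.resize(s[170:300,200:370],None,fx=4,fy=4,interpolation=cv2.INTER_CUBIC))
E
```

```text
time: 6.15
position: [0.4619, 0.0979, 0.1559]
tool_rot: [-0.987, 2.979, 0.0]
ft_force: [0.7, 0.1, -1.0]
grip_width: 0.004
grip_force: 0.0
time: 7.65
position: [0.5317, 0.0661, 0.1532]
tool_rot: [-2.095, -2.34, 0.002]
ft_force: [-0.6, 0.2, 0.9]
grip_width: 0.008
grip_force: 0.0
time: 8.02
position: [0.532, 0.0669, 0.1543]
tool_rot: [-2.086, -2.349, 0.0]
ft_force: [0.1, -0.1, -0.2]
grip_width: 0.006
grip_force: 0.0
[-0.00014548  0.00071281  0.05933471] [0.993 0.118] [-0.59  0.13  0.45  1.84 -0.06  1.19 -0.  ]
```

View pics/s5c.png

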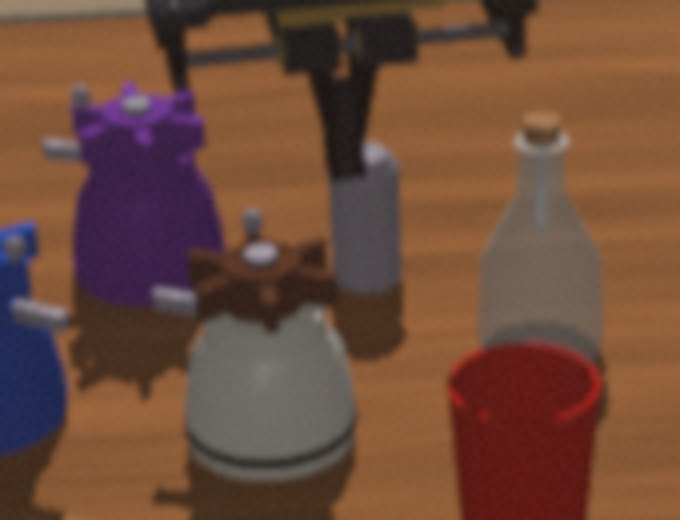

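The crop shows the stud (252,218) behind the hub (262,252), one click before the beak (175,298). The grinder is in place and the fingers (347,170) are over the right-hand gap.

```bash
python3 -m handwheel '[[0,0,0.0005,0.02,0,0,0],[0,0,0,0.02,0,0,0],[0,0,0,0.019,0,0,0],[0,0,0,0,0,0,0],[0,0,0,0,0,0,0],[0,0,0,0,0,0,0]]'; python3 -m handwheel '[[0,0.0039,-0.0002,0,0,0,-5],[0,0.0039,-0.0002,0,0,0,-5],[0,0.0039,-0.0002,0,0,0,-5],[0,0.0039,-0.0002,0,0,0,-5],[0,0.0039,-0.0002,0,0,0,-5],[0,0.0039,-0.0002,0,0,0,-5],[0,0.0039,-0.0002,0,0,0,-5],[0,0.0039,-0.0002,0,0,0,-5],[0,0.0039,-0.0002,0,0,0,-5],[0,0.0039,-0.0002,0,0,0,-5],[0,0.0039,-0.0002,0,0,0,-5],[0,0.0039,-0.0002,0,0,0,-5]]'; python3 -m handwheel '[[0,0,0,0,0,0,0],[0,0,0,0,0,0,0],[0,0,0,0,0,0,0],[0,0,0,0,0,0,0],[0,0,0,0,0,0,0],[0,0,0,0,0,0,0],[0,0,0,0,0,0,0],[0,0,0,0,0,0,0]]';python3 - <<'E'
from h import *
a=np.radians(66.6);s=ctrl.get_state();print(togo([.488+.045*np.cos(a),.0617+.045*np.sin(a),.095]),Ro.from_rotvec(s['tool_rot']).as_matrix().round(3)[:2,1])
E
```

```text
time: 8.82
position: [0.5334, 0.0667, 0.0966]
tool_rot: [2.088, 2.346, 0.003]
ft_force: [-0.5, -0.1, -0.0]
grip_width: 0.009
grip_force: 0.0
time: 10.32
position: [0.5061, 0.1025, 0.0964]
tool_rot: [0.631, 3.076, 0.001]
ft_force: [0.0, -0.5, 0.5]
grip_width: 0.006
grip_force: 0.0
time: 11.32
position: [0.5057, 0.1022, 0.0955]
tool_rot: [0.636, 3.077, 0.0]
ft_force: [-0.4, -0.6, 0.0]
grip_width: 0.004
grip_force: 0.0
[0.00013827 0.00077613 0.00054886] [0.397 0.918]
```

Next I'll lift straight out, back away high (+x, +y in tool axes) and check.

```bash
python3 -m handwheel '[[0,0,0,-0.02,0,0,0],[0,0,0,-0.03,0,0,0],[0,0,0,-0.04,0,0,0],[0,0,0,-0.04,0,0,0],[0,0.03,0.03,0,0,0,0],[0,0.035,0.035,0,0,0,0],[0,0.035,0.035,0,0,0,0],[0,0.035,0.035,0,0,0,0],[0,0.035,0.035,0,0,0,0],[0,0.035,0.035,0,0,0,0],[0,0.035,0.035,0,0,0,0],[0,0,0,0,0,0,0]]'; python3 -m handwheel '[[0,0,0,0,0,0,0],[0,0,0,0,0,0,0],[0,0,0,0,0,0,0]]';python3 - <<'E'
from h import *
im,d=shot('top','t6');s,_=shot('side','s6')
a=cv2.resize(im[160:340,200:410],None,fx=3.5,fy=3.5,interpolation=cv2.INTER_CUBIC)[:600,:800]
cv2.imwrite('pics/t6c.png',a)
E
```

```text
time: 12.82
position: [0.377, 0.4219, 0.225]
tool_rot: [-0.623, -3.077, -0.001]
ft_force: [0.1, -0.1, -0.8]
grip_width: 0.007
grip_force: 0.0
time: 13.2
position: [0.3814, 0.4166, 0.2258]
tool_rot: [0.639, 3.075, 0.0]
ft_force: [0.5, -0.3, -0.4]
grip_width: 0.005
grip_force: 0.0
```

View pics/t6c.png

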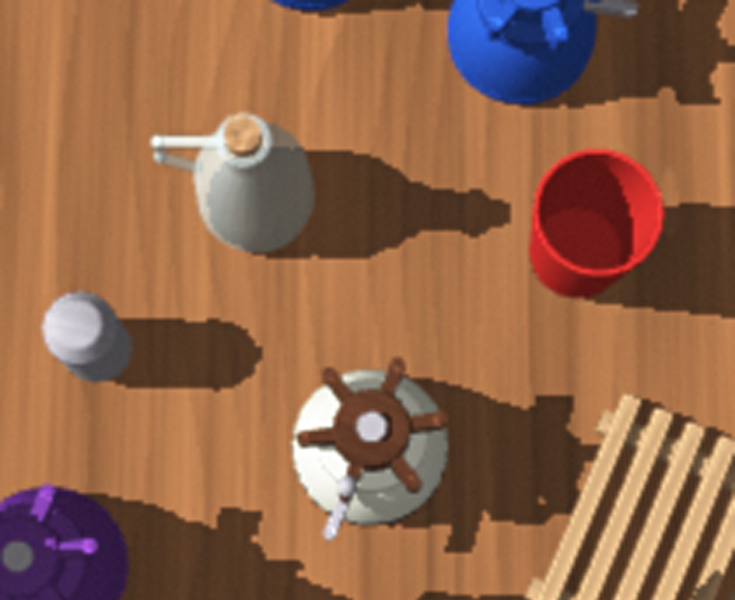

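The stud (346,485) now sits over the beak (335,520). The grinder and bystanders are in place and the arm is clear.

```bash
python3 -c "
from bench import ctrl
print(ctrl.close_job())"
```

```text
the job is handed in; nothing more can be done
None
```

The grinder is set: two separate anticlockwise clicks brought the stud lobe over the beak; the last picture shows the grinder and bystanders in place and the arm clear, and the job was handed in at about 13 s of the 64 s allowed.

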